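# Close the open connector port of a control box with its screw cap

## Robot

A 6-joint arm with a two-finger parallel gripper is mounted at the origin on the work surface. World frame = base frame: x ahead of the robot, y to its left, z up, the work surface at z = 0. Lengths are in m, angles in rad, forces in N, time in s.
With the tool pointing down it reaches from about 0.325 to 0.9 m from the base axis. Payload 6.1 kg.
Tool frame: the origin (TCP) lies midway between the tips of the shut fingers; the grasp point (between the pads) lies 19 mm behind it; x points along the fingers, y is the direction in which the jaws open and shut, and the axes are right-handed (so a half turn about x gives the same grasp; the last joint's range is limited). The gripper opens to 85 mm and grips with 20 to 120 N. Pads are 22 mm wide; open, the fingers measure 114 mm over their backs; the gripper's body (76 mm by 85 mm) begins 54 mm behind the grasp point. The pads swing forward as they close: fully open they stand 13 mm farther back than shut.
Start: joints at [1.166, 0.22, 1.526, -0, 1.395, -0.126], TCP at [0.172, 0.601, 0.231] pointing down, gripper open.
Joint ranges: [-2.98, 2.98], [-0.91, 2.08], [0.09, 2.57], [-1.24, 4.39], [0.2, 2.65], [-2.68, 2.68]. Speed limits (rad/s): [2.57, 2.57, 3.01, 3.14, 3.14, 3.14].

## Interface

Orientations are given as [roll, pitch, yaw] about the fixed x, y, z axes, in that order (R = Rz(yaw) Ry(pitch) Rx(roll)).
In Python, from plant import movep, move_l, set_joints, gripper_to, hold, inverse_kinematics, observe, get_image, get_calibration, Unreachable, job_done gives the robot as it stands. Calls block until the motion is done:
- movep(position, orientation): joint-space move of the TCP to a pose.
- move_l(position, feed=0.15, rotation=None, max_force=None): straight line of the TCP; rotation=None keeps the orientation; feed is the mean speed in m/s. With max_force (N) it stops when the force on the tool has changed by that much, and returns True; else False.
- set_joints(angles): joint-space move.
- gripper_to(opening, f_grip=None): finger opening in m; f_grip is the grip in N (None keeps the last); returns when the fingers have stopped.
- hold(seconds).
- inverse_kinematics(position, orientation): joint angles nearest the present ones, or None.
- observe(): the state.
- get_image(name): name is "scene" or "top" or "wrist"; returns (picture, depth): 420x560x3 uint8, red, green, blue; 420x560 float32, m along the optical axis (not along the pixel's ray), 0 where there is no reading.
- get_calibration(name): a dict with "intrinsics" (3x3 intrinsics, pixels), "dist_coeffs" ([k1, k2, p1, p2, k3] as OpenCV has them; the pictures are not rectified), "world_from_camera" (4x4, takes a point from camera to world coordinates). Camera axes: x right, y down, z forward; pixel columns grow to the right and rows downward; lengths in m; the calibration is good to about 2 mm. A picture is of the moment at which its call begins: read the wrist's pose just before it. get_calibration takes no time and is no camera call; for the wrist camera it gives the pose at the moment of the call.
A pose or a line that the arm cannot do raises Unreachable and nothing moves.
- job_done(): hands the job in, once; it reports no verdict.
The state is a dict: "time_s": time; "q": joint angles; "joint_velocities": joint speeds; "joint_torque": joint torques, N m; "eef_pos": TCP position; "tcp_rot": TCP orientation; "ft_force": force on the tool from outside, world axes, zero at the start; "torque": the same for the moment, N m; "opening": finger opening in m.
Only numpy, scipy, OpenCV 4.12 (cv2) and the standard library are available. Lean on these libraries where they do the work, as an engineer would, in place of code of your own. Each camera call takes 0.05 s, during which the arm holds its last target.

## Task

Close the open round connector port on the control box with the loose black screw cap, without forcing the thread: set the cap squarely on the port with its yellow stripe about a sixth of a turn clockwise of the port's yellow mark, keep it lightly pressed and turn it backwards (anticlockwise, seen from above) until you feel it drop into the thread. Then screw it clockwise until it is fully home on the flange, let go of it, and leave the other things on the bench where they are.

Things in the scene. Friction and masses are not known exactly. Their poses are not given: they have to be found in the camera images.
- cap_center (a point): Loose screw cap: black, ribbed, round, 56 mm across, 44 mm tall, about 90 g, standing open side down on the bench. Point on its axis, half-way up (22 mm above its lower edge). z is up; x points along the yellow stripe on its top, from the centre to the edge. Grip it across its upper half, which is solid.
- cap: The same cap, origin on its axis at its lower edge, same axes. The lower 23 mm is a hollow skirt with three inward lugs 6.4 mm above the lower edge, at unequal angles: it enters the thread only one way round. Set down within 3 mm of the port's axis, it is centred by the port's domed end.
- cap_stripe (a point): Outer end of the yellow stripe on the top of the cap: 22 mm from the cap's axis along the cap's x, 44 mm above its lower edge.
- port (a point): Centre of the open port on the top face of its square flange (72 mm wide, 83 mm above the table). z is up; x points to the yellow mark at the flange's edge. The cap's lower edge stands 12.6 mm above this point with its lugs on the level rim of the thread, 4 mm above it once dropped into the thread, 0 mm when fully home.
- rim (a point): Centre of the open port's threaded neck, at the thread's level rim, 17 mm above the flange; the neck is 42 mm across with a dome 5 mm above the rim. The thread start is not exactly at the mark: backing up, the cap drops with its stripe somewhere from 0.8 rad clockwise to 0.7 rad anticlockwise of it. That entry is only 0.1 to 0.2 rad wide.
- mark (a point): Yellow mark at the flange's edge, 36 mm from the open port's axis along the port's x. Right-hand thread: clockwise from the drop, up to 0.4 rad of level travel, then the cap sinks 4.5 mm per rad to its seat; home 0.9 to 1.35 rad after the drop, and tight 0.1 to 0.2 rad further.
- control_box: Fixed grey and white control box, 180 x 300 x 80 mm, origin under its centre. It carries the open port 65 mm to its y side; at -65 mm a second port, already closed with an identical cap, is not part of the job. Over 20 N between cap and box before the cap has dropped in crosses the thread; over 35 N at any time breaks it.
- nut_center (a point): Blue plastic gland ring lying on the bench, 42 mm across, 14 mm tall; point at its centre. Not part of the job.
- relay_center (a point): Pale clear and orange plug-in relay, 36 x 28 x 34 mm, standing on the bench; point at its centre. Not part of the job.
- breaker_center (a point): White circuit breaker, 70 x 18 x 80 mm, standing on the bench; point at its centre. Not part of the job.
- tape: Yellow ring (roll of marking tape), 80 mm across, 20 mm tall, lying on the bench; origin under its centre. Not part of the job.
- carton: Brown cardboard box, 70 mm cube, on the bench; origin under its centre. Not part of the job.
- screwdriver: Red-handled screwdriver lying on the bench towards the back; origin under its middle, x towards the blade. Not part of the job.
- pliers: Pliers with one red and one blue handle, 160 mm long, lying on the bench towards the back; origin under the pivot. Not part of the job.
Mind the look-alikes: they are no part of the job. Of the things that look like the cap, the middle-sized one is meant.

How it is judged:
On the way, in this order (a step that is already met when the one before it is completed fails the run):
1. the cap rests on the rim of the thread, centred and upright, its stripe about a sixth of a turn (between 42 and 80 degrees) clockwise of the mark (z of cap_center in the frame of port between 0.033 and 0.0364 m and horizontal distance between cap_center and port below 0.005 m and angle between cap_center's own z axis and vertical below 0.08 rad and y of cap_stripe in the frame of port below -0.0147 m and x of cap_stripe in the frame of port above 0.0038 m), for 0.2 s.
2. turned backwards from there, the cap has dropped into the thread near the mark (z of cap_center in the frame of port between 0.0245 and 0.0275 m and horizontal distance between cap_center and port below 0.005 m and angle between cap_center's own z axis and vertical below 0.08 rad and x of cap_stripe in the frame of port above 0.012 m), for 0.1 s.
At the end, for the whole second after the job is handed in: The cap is screwed fully home: its lower edge within 1.2 mm of the flange, centred within 3 mm and upright within 3 degrees, at rest and released (z of cap_center in the frame of port between 0.0205 and 0.0232 m and horizontal distance between cap_center and port below 0.003 m and angle between cap_center's own z axis and vertical below 0.05 rad and linear speed of cap below 0.02 m/s); the robot touches nothing.
It fails at once if the cap is forced: more than 35 N between cap and control box (contact force between cap and control_box above 35 N).
It fails at once if the thread is crossed: the cap is pressed on the box with more than 20 N before it has dropped into the thread (contact force between cap and control_box above 20 N and z of cap_center in the frame of port above 0.029 m).
It fails at once if the cap is turned the wrong way on the rim (stripe more than 130 degrees from the mark) (z of cap_center in the frame of port between 0.032 and 0.0364 m and horizontal distance between cap_center and port below 0.004 m and x of cap_stripe in the frame of port below -0.0141 m).
It fails at once if another thing on the bench (gland ring, relay, breaker, tape, carton, screwdriver, pliers) is shifted by more than 20 mm (distance of any of nut_center, relay_center, breaker_center, tape, carton, screwdriver, pliers from where it was at the start of the episode above 0.02 m).
It also fails if it takes over 72 s, if anything falls off the work surface, if the arm or the gripper's body presses on something with over 40 N, if the wrist force passes 120 N, or if a joint passes its speed limit or range.

## Working session

There is one attempt and no reset: what is moved stays moved. The work goes in short steps, each a Python script; the robot and the scene stay as the last script left them, time stands still between calls to the robot, and variables do not carry over. Pictures are saved under pics/ and viewed, and the job is handed in when it is done.

```bash
ls; mkdir -p pics; python3 - <<'E'
from plant import *
import cv2
o=observe();print(o)
for n in ["scene","top","wrist"]:
    c=get_calibration(n);p,d=get_image(n)
    cv2.imwrite(f"pics/{n}0.png",p[:,:,::-1]);print(n,c)
    import numpy as np;np.save(f"{n}0.npy",d)
E
```

```text
pics
{'time_s': 0.0, 'q': array([ 1.16590872e+00,  2.21254334e-01,  1.52762049e+00, -1.70545545e-05,
        1.39472385e+00, -1.26093126e-01]), 'joint_velocities': array([ 0.000914  ,  0.0018128 , -0.00022969, -0.00017886, -0.00052156,
       -0.00011735]), 'joint_torque': array([-2.07904282e-04, -4.96889877e+01, -3.89396775e+01, -2.15645086e-04,
        1.10602906e-02,  6.96449933e-05]), 'eef_pos': array([0.1717569 , 0.60029169, 0.23017682]), 'tcp_rot': array([-1.68852241,  1.56879024, -1.96731389]), 'ft_force': array([ 0.07778345, -0.58746004,  0.07597775]), 'torque': array([ 0.0271136 , -0.05426936,  0.00576648]), 'opening': 0.08530484463624095}
scene {'intrinsics': array([[447.96357944,   0.        , 273.29829842],
       [  0.        , 447.96357944, 213.76471543],
       [  0.        ,   0.        ,   1.        ]]), 'dist_coeffs': array([-0.03912518,  0.        ,  0.        ,  0.        ,  0.        ]), 'world_from_camera': array([[-0.64173014,  0.6647182 , -0.38253384,  0.98822553],
       [ 0.76681364,  0.5474115 , -0.33516785,  0.42743142],
       [-0.01338875, -0.50841948, -
[... 450 characters left out ...]
47 , -0.0239912 ,  0.00591021,  0.02839231],
       [-0.00172287, -0.17093232, -0.98528127,  1.41995893],
       [ 0.        ,  0.        ,  0.        ,  1.        ]])}
wrist {'intrinsics': array([[316.21945217,   0.        , 272.22699907],
       [  0.        , 316.21945217, 206.40163075],
       [  0.        ,   0.        ,   1.        ]]), 'dist_coeffs': array([-0.00048964,  0.        ,  0.        ,  0.        ,  0.        ]), 'world_from_camera': array([[ 0.27543329,  0.9276306 ,  0.25226568,  0.10819577],
       [ 0.96131853, -0.26529241, -0.07407177,  0.61746536],
       [-0.00178707,  0.2629095 , -0.96481884,  0.37209859],
       [ 0.        ,  0.        ,  0.        ,  1.        ]])}
```

View pics/scene0.png

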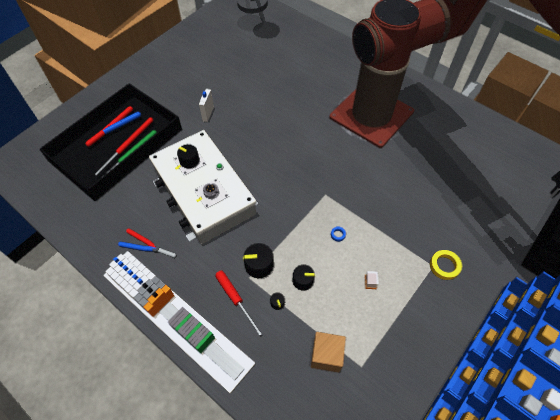

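View pics/top0.png

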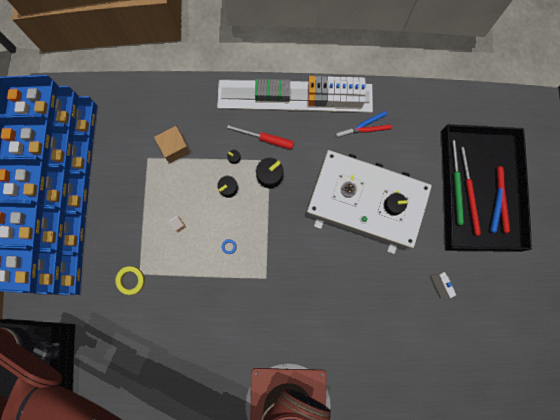

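View pics/wrist0.png

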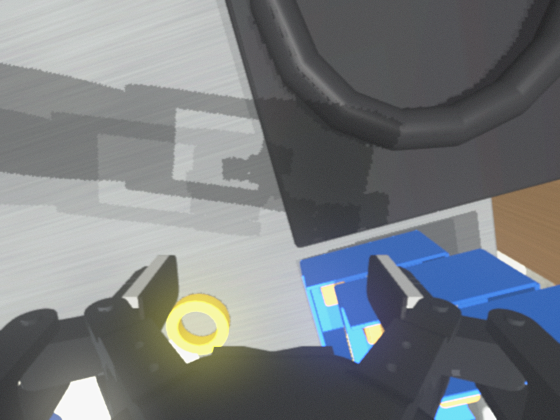

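```bash
cat > h.py <<'E'
import numpy as np, cv2
from plant import *
def ray(c,u,v):
    K=c["intrinsics"];D=c["dist_coeffs"];T=c["world_from_camera"]
    p=cv2.undistortPoints(np.array([[[u,v]]],float),K,D)[0,0]
    d=T[:3,:3]@np.array([p[0],p[1],1.]);return T[:3,3],d
def plane(c,u,v,z):
    o,d=ray(c,u,v);return o+d*(z-o[2])/d[2]
def yellow(p):
    h=cv2.cvtColor(p,cv2.COLOR_RGB2HSV)
    return cv2.inRange(h,(20,120,90),(36,255,255))
def blobs(m,amin=3):
    n,l,s,c=cv2.connectedComponentsWithStats(m)
    return [(c[i].round(2),s[i],l==i) for i in range(1,n) if s[i][4]>=amin]
def shot(name,fn=None):
    c=get_calibration(name);p,d=get_image(name)
    if fn: cv2.imwrite("pics/"+fn,p[:,:,::-1])
    return c,p,d
E
python3 - <<'E'
from h import *
for n in ["top","scene"]:
    c=get_calibration(n);p=cv2.imread(f"pics/{n}0.png")[:,:,::-1].copy();d=np.load(f"{n}0.npy")
    for ce,s,m in blobs(yellow(p)):
        print(n,ce,s, [plane(c,*ce,z).round(4)[:2] for z in (.044,.083,.127)])
p=cv2.imread("pics/top0.png")[120:270,180:460];cv2.imwrite("pics/topz.png",cv2.resize(p,None,fx=2.8,fy=2.8,interpolation=cv2.INTER_CUBIC))
p=cv2.imread("pics/scene0.png")[120:320,140:340];cv2.imwrite("pics/scenez.png",cv2.resize(p,None,fx=3,fy=3,interpolation=cv2.INTER_CUBIC))
E
```

```text
top [309.6  80. ] [309  79   3   3   5] [array([ 0.9246, -0.043 ]), array([ 0.9071, -0.041 ]), array([ 0.8873, -0.0387])]
top [313.67  79.67] [313  79   2   2   3] [array([ 0.926 , -0.0549]), array([ 0.9084, -0.0526]), array([ 0.8886, -0.0499])]
top [ 52.29 100.94] [51 96  3 11 17] [array([0.8538, 0.7296]), array([0.8382, 0.7097]), array([0.8207, 0.6873])]
top [312.  99.] [311  99   3   1   3] [array([ 0.8651, -0.0505]), array([ 0.8492, -0.0483]), array([ 0.8313, -0.0458])]
top [ 39.29 106.07] [ 35 101  10  11  76] [array([0.8379, 0.7705]), array([0.8228, 0.7494]), array([0.8058, 0.7257])]
top [ 73.33 105.67] [ 73 105   2   2   3] [array([0.8376, 0.6588]), array([0.8225, 0.641 ]), array([0.8055, 0.6208])]
top [ 73.33 108.33] [ 73 108   2   2   3] [array([0.8291, 0.6577]), array([0.8143, 0.6399]), array([0.7975, 0.6198])]
top [ 62.56 115.95] [ 59 112   7   9  43] [array([0.8053, 0.6892]), array([0.7911, 0.6705]), array([0.7751, 0.6494])]
top [ 72.25 114.  ] [ 72 113   2   3   4] [array([0.8112, 0.6589]), array([0.7968, 0.641 ]), array([0.7807, 0.6208])]
top [ 93.  115.5] [ 93 114   1 
[... 7234 characters left out ...]
3] [529 374   3   2   3] [array([0.4702, 0.7421]), array([0.4893, 0.7305]), array([0.5107, 0.7175])]
scene [444.86 411.29] [442 410   6   4   7] [array([0.6634, 0.6287]), array([0.6753, 0.6213]), array([0.6888, 0.613 ])]
scene [453.67 414.  ] [453 413   2   3   3] [array([0.6561, 0.6466]), array([0.6683, 0.6385]), array([0.682 , 0.6295])]
scene [470.33 414.  ] [470 413   2   3   3] [array([0.6329, 0.6752]), array([0.646 , 0.6661]), array([0.6607, 0.6558])]
scene [441.86 416.71] [440 414   4   6   7] [array([0.6773, 0.6292]), array([0.6887, 0.6218]), array([0.7016, 0.6134])]
scene [467.25 416.25] [466 415   3   3   4] [array([0.6413, 0.6721]), array([0.654 , 0.6631]), array([0.6684, 0.653 ])]
```

View pics/topz.png

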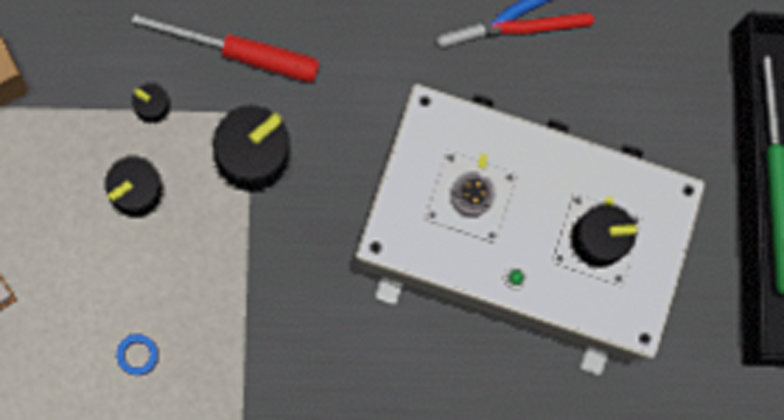

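View pics/scenez.png

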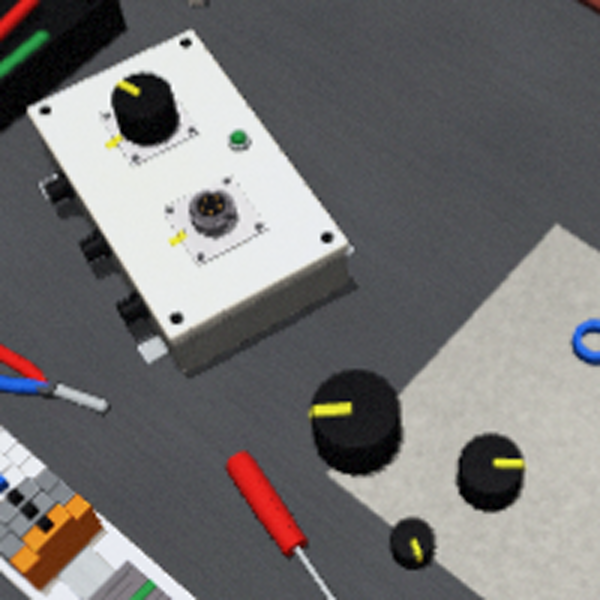

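```bash
python3 - <<'E'
from h import *
for nm,p in (("cap",[.60,.18,.15]),("capg",[.60,.18,.012]),("port",[.592,-.15,.23]),("portp",[.592,-.15,.105])):
    for y in np.deg2rad([-150,-120,-90,-60,-30,0,30,60,90,120,150]):
        q=inverse_kinematics(p,[0,np.pi/2,y])
        print(nm,round(np.rad2deg(y)),None if q is None else np.round(q,2))
E
```

```text
cap -150 [ 0.17  0.29  1.6  -0.    1.25  1.21]
cap -120 [ 0.17  0.29  1.6  -0.    1.25  0.69]
cap -90 [ 0.17  0.29  1.6  -0.    1.25  0.17]
cap -60 [ 0.17  0.29  1.6  -0.    1.25 -0.36]
cap -30 [ 0.17  0.29  1.6  -0.    1.25 -0.88]
cap 0 [ 0.17  0.29  1.6  -0.    1.25 -1.41]
cap 30 [ 0.17  0.29  1.6   0.    1.25 -1.93]
cap 60 [ 0.17  0.29  1.6   0.    1.25 -2.45]
cap 90 None
cap 120 None
cap 150 [0.17 0.29 1.6  0.   1.25 2.26]
capg -150 [ 0.17  0.46  1.66 -0.    1.02  1.21]
capg -120 [ 0.17  0.46  1.66 -0.    1.02  0.69]
capg -90 [ 0.17  0.46  1.66 -0.    1.02  0.17]
capg -60 [ 0.17  0.46  1.66 -0.    1.02 -0.36]
capg -30 [ 0.17  0.46  1.66 -0.    1.02 -0.88]
capg 0 [ 0.17  0.46  1.66 -0.    1.02 -1.41]
capg 30 [ 0.17  0.46  1.66  0.    1.02 -1.93]
capg 60 [ 0.17  0.46  1.66  0.    1.02 -2.45]
capg 90 None
capg 120 None
capg 150 [0.17 0.46 1.66 0.   1.02 2.26]
port -150 [-0.38  0.19  1.57 -0.    1.39  0.67]
port -120 [-0.38  0.19  1.57 -0.    1.39  0.15]
port -90 [-0.38  0.19  1.57 -0.    1.39 -0.38]
port -60 [-0.38  0.19  1.57 -0.    1.39 -0.9 ]
port -30 [-0.38  0.19  1.57 -0.    1.39 -1.42]
port 0 [-0.38  0.19  1.57  0.    1.39 -1.95]
port 30 [-0.38  0.19  1.57  0.    1.39 -2.47]
port 60 None
port 90 None
port 120 [-0.38  0.19  1.57  0.    1.39  2.24]
port 150 [-0.38  0.19  1.57  0.    1.39  1.72]
portp -150 [-0.38  0.3   1.67 -0.    1.16  0.67]
portp -120 [-0.38  0.3   1.67 -0.    1.16  0.15]
portp -90 [-0.38  0.3   1.67 -0.    1.16 -0.38]
portp -60 [-0.38  0.3   1.67 -0.    1.16 -0.9 ]
portp -30 [-0.38  0.3   1.67 -0.    1.16 -1.42]
portp 0 [-0.38  0.3   1.67  0.    1.16 -1.95]
portp 30 [-0.38  0.3   1.67  0.    1.16 -2.47]
portp 60 None
portp 90 None
portp 120 [-0.38  0.3   1.67  0.    1.16  2.24]
portp 150 [-0.38  0.3   1.67  0.    1.16  1.72]
```

```bash
python3 - <<'E'
from h import *
movep([.592,-.15,.25],[0,np.pi/2,np.deg2rad(-150)]);hold(.3)
print(observe()["time_s"],observe()["eef_pos"]);c,p,d=shot("wrist","wport.png");np.save("wport.npy",d);np.save("wport_c.npy",c,allow_pickle=True)
movep([.60,.18,.17],[0,np.pi/2,np.deg2rad(20)]);hold(.3)
print(observe()["time_s"],observe()["eef_pos"]);c,p,d=shot("wrist","wcap.png");np.save("wcap.npy",d);np.save("wcap_c.npy",c,allow_pickle=True)
E
```

```text
3.4667 [ 0.59207316 -0.14969604  0.25003026]
5.8917 [0.60013498 0.17976172 0.17010861]
```

View pics/wport.png

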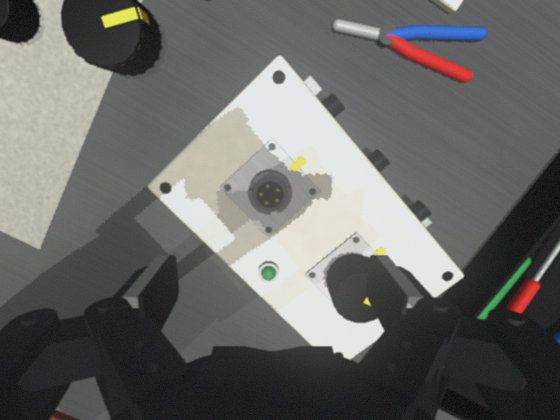

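View pics/wcap.png

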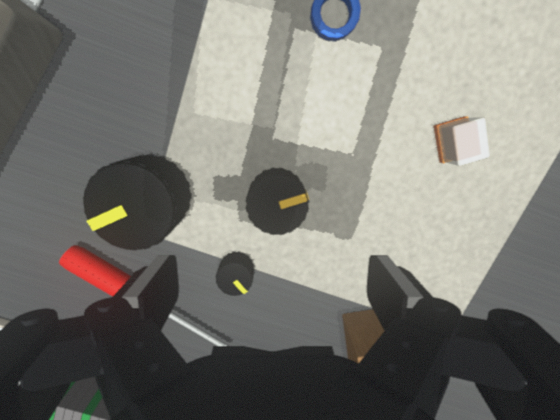

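```bash
cat >> h.py <<'E'
def cloud(c,d):
    v,u=np.mgrid[0:d.shape[0],0:d.shape[1]]
    K=c["intrinsics"]
    p=cv2.undistortPoints(np.stack([u.ravel(),v.ravel()],1).astype(float)[:,None],K,c["dist_coeffs"])[:,0]
    P=np.column_stack([p,np.ones(len(p))])*d.ravel()[:,None]
    T=c["world_from_camera"];W=P@T[:3,:3].T+T[:3,3];W[d.ravel()<=0]=np.nan
    return W.reshape(*d.shape,3)
E
cat > m.py <<'E'
from h import *
def ld(n): return np.load(n+"_c.npy",allow_pickle=True).item(),cv2.imread(f"pics/{n}.png")[:,:,::-1].copy(),np.load(n+".npy")
c,p,d=ld("wcap");W=cloud(c,d)
near=np.hypot(W[...,0]-.6,W[...,1]-.18)<.06
for lo,hi in((.036,.052),):
    m=(near&(W[...,2]>lo)&(W[...,2]<hi)).astype(np.uint8)*255
    for ce,s,mm in blobs(m,200):
        cn=max(cv2.findContours(mm.astype(np.uint8),0,2)[0],key=cv2.contourArea)
        w=np.array([plane(c,*q,.044)[:2] for q in cn[:,0]])
        x0,r0=cv2.minEnclosingCircle(w.astype(np.float32)); 
        A=np.c_[2*w,np.ones(len(w))];s_=np.linalg.lstsq(A,(w**2).sum(1),rcond=None)[0]
        print("cap top",ce,s,x0,r0,s_[:2],np.sqrt(s_[2]+s_[0]**2+s_[1]**2),"z",np.nanmedian(W[mm][:,2]))
h=cv2.cvtColor(p,cv2.COLOR_RGB2HSV)
m=cv2.inRange(h,(12,110,70),(38,255,255))
for ce,s,mm in blobs(m,30):
    print("stripe?",ce,s[4],plane(c,*ce,.044)[:2], end=' ')
    w=np.array([plane(c,u,v,.044)[:2] for v,u in np.argwhere(mm)]).astype(np.float32)
    l=cv2.fitLine(w,cv2.DIST_L2,0,.01,.01).ravel();print("ang",np.rad2deg(np.arctan2(l[1],l[0])), cv2.minAreaRect(w))
c,p,d=ld("wport");W=cloud(c,d)
for ce,s,mm in blobs(yellow(p),20): print("mark?",ce,s,plane(c,*ce,.083)[:2])
near=np.hypot(W[...,0]-.59,W[...,1]+.15)<.06
for lo,hi in((.093,.112),):
    m=(near&(W[...,2]>lo)&(W[...,2]<hi)).astype(np.uint8)*255
    for ce,s,mm in blobs(m,50):
        cn=max(cv2.findContours(mm.astype(np.uint8),0,2)[0],key=cv2.contourArea)
        w=np.array([plane(c,*q,.1)[:2] for q in cn[:,0]])
        x0,r0=cv2.minEnclosingCircle(w.astype(np.float32)); print("neck",ce,s,x0,r0,np.nanmean(W[mm],0),np.nanpercentile(W[mm][:,2],[5,50,95]))
z=p[110:270,180:360];cv2.imwrite("pics/wportz.png",cv2.resize(z,None,fx=4,fy=4,interpolation=cv2.INTER_CUBIC)[:,:,::-1])
z=p if 0 else ld("wcap")[1][140:260,200:360];cv2.imwrite("pics/wcapz.png",cv2.resize(z,None,fx=4,fy=4,interpolation=cv2.INTER_CUBIC)[:,:,::-1])
E
python3 m.py
```

```text
cap top [277.15 203.82] [ 246  173   63   62 3045] (0.6032412052154541, 0.1838986873626709) 0.028390055522322655 [0.60350121 0.18399841] 0.027401019777125238 z 0.04311855156294736
stripe? [440.87 139.26] 99 [0.50445571 0.29241601] ang 27.823553 ((0.5061884522438049, 0.29298317432403564), (0.033621106296777725, 0.012479208409786224), 16.9466609954834)
stripe? [293.07 200.65] 255 [0.59542851 0.19586406] ang -52.07795 ((0.5953391194343567, 0.1960338056087494), (0.007970582693815231, 0.025611186400055885), 37.583274841308594)
stripe? [106.96 217.53] 531 [0.66613549 0.04629413] ang -46.177223 ((0.6662638187408447, 0.04617580026388168), (0.01200564019382, 0.036773886531591415), 43.69224166870117)
stripe? [239.6  286.48] 95 [0.69063564 0.17831498] ang 58.62038 ((0.6907803416252136, 0.17840202152729034), (0.015927912667393684, 0.005702792201191187), 60.88406753540039)
stripe? [359.03 358.22] 32 [0.72612601 0.31728474] ang -3.9029176 ((0.7262470126152039, 0.317764014005661), (0.008732298389077187, 0.0060323188081383705), 15.982726097106934)
mark? [122.71  16.69] [101   7  48  21 571] [0.66000779 0.03822119]
mark? [297.81 163.66] [291 157  15  14 104] [ 0.62687677 -0.15997715]
mark? [379.92 251.44] [375 248  10   7  50] [ 0.59108142 -0.28283734]
mark? [366.7  301.41] [364 297   7   9  37] [ 0.53495496 -0.30460764]
neck [269.81 192.14] [ 248  170   45   45 1462] (0.5916133522987366, -0.14877504110336304) 0.021535947918891907 [ 0.59226849 -0.14851223  0.10214549] [0.09824128 0.1029222  0.10536609]
```

```bash
sleep 1; ls pics
```

```text
scene0.png
scenez.png
top0.png
topz.png
wcap.png
wcapz.png
wport.png
wportz.png
wrist0.png
```

View pics/wportz.png

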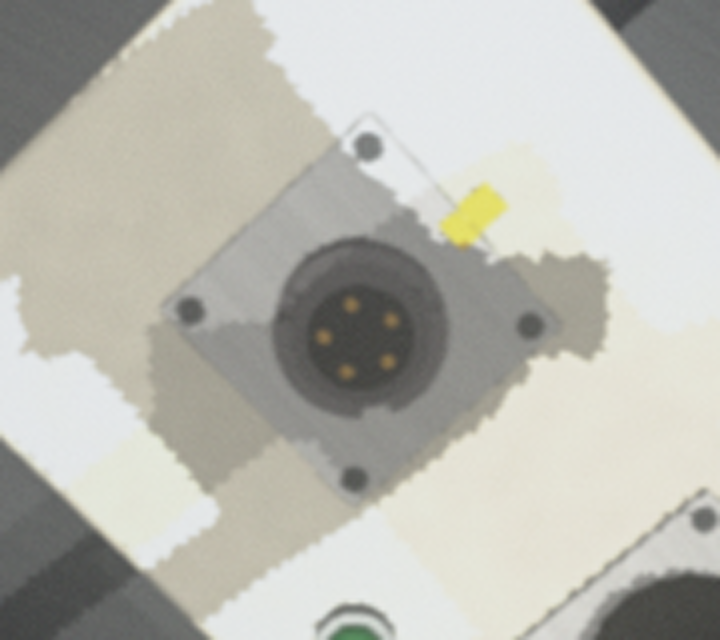

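View pics/wcapz.png

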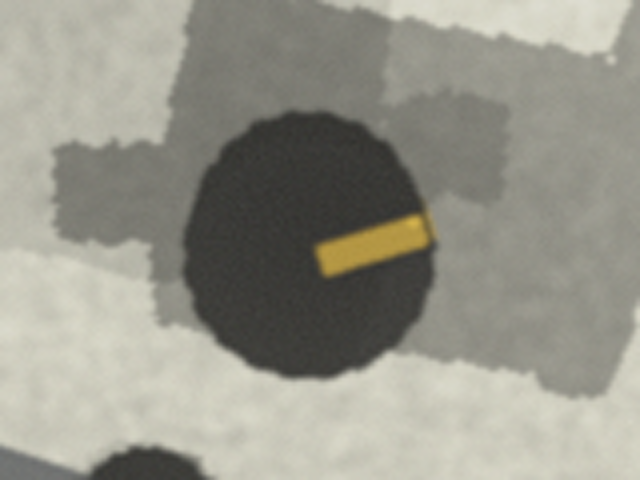

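```bash
python3 - <<'E'
from h import *
c=np.load("wport_c.npy",allow_pickle=True).item()
S=np.array([plane(c,(u+.5)/4-.5+180,(v+.5)/4-.5+110,.083)[:2] for u,v in [(368,146),(530,326),(354,480),(190,311)]])
print(S.mean(0)); e=[S[(i+1)%4]-S[i] for i in range(4)];print(np.linalg.norm(e,axis=1),[np.rad2deg(np.arctan2(*x[::-1])) for x in e])
m=np.array([.62687,-.15998]);v=m-S.mean(0);print("mark",np.linalg.norm(v),np.rad2deg(np.arctan2(v[1],v[0])))
E
```

```text
[ 0.59099134 -0.14901052]
[0.05999127 0.06002555 0.06032018 0.06005547] [np.float64(-107.59332402229133), np.float64(162.72696274347913), np.float64(72.43598551255285), np.float64(-17.58699028210097)]
mark 0.03751810385446862 -17.000398868890315
```

```bash
python3 - <<'E'
from h import *
yc=np.deg2rad(43)
gripper_to(.078,f_grip=70)
movep([.6034,.184,.09],[0,np.pi/2,yc])
f0=observe()["ft_force"]
print(move_l([.6034,.184,.012],feed=.08,max_force=8))
o=observe();print(o["time_s"],o["eef_pos"],o["ft_force"]-f0)
gripper_to(.03,f_grip=70);hold(.2)
o=observe();print(o["time_s"],o["eef_pos"],o["opening"],o["ft_force"]-f0)
move_l([.6034,.184,.20],feed=.15);hold(.2)
o=observe();print(o["time_s"],o["eef_pos"],o["opening"],o["ft_force"]-f0)
c,p,d=shot("wrist","wheld.png");shot("top","theld.png");np.save("wheld.npy",d);np.save("wheld_c.npy",c,allow_pickle=True)
E
```

```text
False
7.7833 [0.60404015 0.18414473 0.01269267] [ 0.05525811 -0.0825563  -1.32461184]
8.3167 [0.604472   0.18419413 0.0132601 ] 0.05455025665309265 [0.30941438 0.53265003 4.34159364]
9.9167 [0.60296379 0.18390213 0.19900228] 0.054381373779330035 [-0.02794763  1.27385388 -3.17782066]
```

View pics/wheld.png

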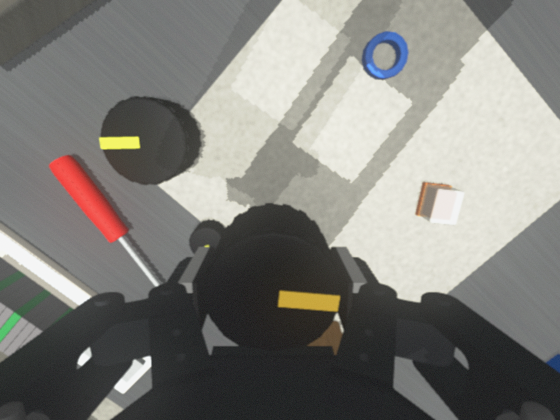

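```bash
cat > held.py <<'E'
from h import *
def held(c,p,tcp,dz=.031):
    z=tcp[2]+dz
    h=cv2.cvtColor(p,cv2.COLOR_RGB2HSV)
    m=cv2.inRange(h,(12,110,70),(38,255,255))
    for ce,s,mm in blobs(m,100):
        q=plane(c,*ce,z)
        if np.hypot(*(q[:2]-tcp[:2]))<.03:
            w=np.array([plane(c,u,v,z)[:2] for v,u in np.argwhere(mm)]).astype(np.float32)
            l=cv2.fitLine(w,cv2.DIST_L2,0,.01,.01).ravel()
            v=q[:2]-tcp[:2]
            if l[:2]@v<0:l=-l
            # lateral offset of the line from tcp
            n=np.array([-l[1],l[0]])
            print("stripe blob",ce,q,"line deg",np.rad2deg(np.arctan2(l[1],l[0])),"from tcp deg",np.rad2deg(np.arctan2(v[1],v[0])),np.linalg.norm(v),"lat off",n@v, "extents",np.percentile((w-tcp[:2])@l[:2],[1,99]))
E
python3 - <<'E'
from held import *
c=np.load("wheld_c.npy",allow_pickle=True).item();p=cv2.imread("pics/wheld.png")[:,:,::-1].copy();d=np.load("wheld.npy")
t=np.array([0.60296379,0.18390213,0.19900228])
held(c,p,t)
W=cloud(c,d);m=(np.hypot(W[...,0]-t[0],W[...,1]-t[1])<.026);q=W[m];q=q[(q[:,2]>.2)&(q[:,2]<.25)];A=np.c_[q[:,:2]-t[:2],np.ones(len(q))];print(np.linalg.lstsq(A,q[:,2],rcond=None)[0],np.percentile(q[:,2],[5,50,95]))
E
```

```text
stripe blob [308.27 300.7 ] [0.59531203 0.19440031 0.23000228] line deg 127.67914 from tcp deg 126.08701176644796 0.012990807568890275 lat off -0.000360939945173791 extents [0.00091517 0.02517656]
stripe blob [329.19 336.27] [0.60115181 0.21221609 0.23000228] line deg 176.98277 from tcp deg 93.66170908588109 0.028371880034484043 lat off -0.028179334128710844 extents [-0.00309559  0.00876775]
[-0.00075255  0.00684837  0.22890142] [0.22791386 0.22890322 0.22989246]
```

```bash
python3 - <<'E'
from held import *
y=np.deg2rad(-164.); P=[.5913,-.1489]
movep([*P,.20],[0,np.pi/2,y]);
move_l([*P,.120],feed=.08);hold(.3)
o=observe();f0=o["ft_force"];print(o["time_s"],o["eef_pos"],o["q"][5],f0)
np.save("f0.npy",f0)
print(move_l([*P,.106],feed=.015,max_force=4))
o=observe();print(o["time_s"],o["eef_pos"],o["ft_force"]-f0)
hold(.4)
c,p,d=shot("wrist","wrim.png");o=observe();held(c,p,o["eef_pos"]);print(o["time_s"],o["eef_pos"],o["ft_force"]-f0,o["torque"],o["opening"])
E
```

```text
14.0583 [ 0.59150556 -0.14897052  0.12039713] 0.9155880536245675 [-0.42678835  0.98569502 -1.51191774]
True
14.7917 [ 0.5912962  -0.14875673  0.10839433] [ 1.07525551 -1.13742174  6.1673467 ]
stripe blob [308.37 300.9 ] [ 0.5933074  -0.16460748  0.13937454] line deg -79.21415 from tcp deg -82.628424394108 0.01596642032557545 lat off -0.0009508793113202569 extents [0.00398584 0.02801871]
15.2417 [ 0.59125885 -0.14877303  0.10837454] [ 0.18419398 -0.63980084  6.93911851] [-0.00577189 -0.02001656 -0.02379037] 0.054223524017108664
```

View pics/wrim.png

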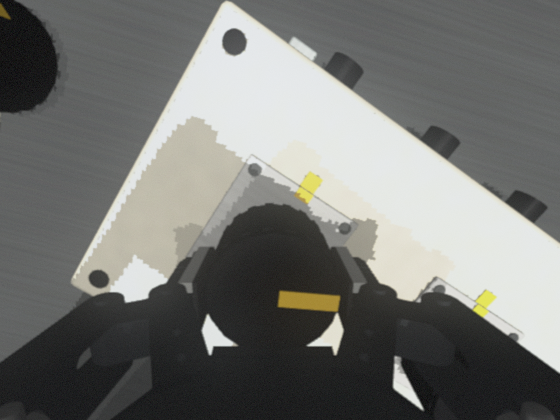

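```bash
cat > turn.py <<'E'
from h import *
f0=np.load("f0.npy")
P=[.5913,-.1489]
y=np.deg2rad(-164.); y0=y
o=observe(); zc=o["eef_pos"][2]-.0003
F=o["ft_force"][2]-f0[2]; dropped=False
while y-y0<1.95 and not dropped:
    y+=.035
    F0=F
    st=move_l([*P,zc],feed=.05,rotation=[0,np.pi/2,y],max_force=7)
    o=observe();F=o["ft_force"][2]-f0[2];z=o["eef_pos"][2]
    print(f"{o['time_s']:.2f} dy {y-y0:.3f} z {z:.4f} zc {zc:.4f} F {F:.1f} tz {o['torque'][2]:.2f} {st} q6 {o['q'][5]:.2f}")
    if F>9: zc+=.0003
    if F>15: zc=z+.001
    k=0
    while F<4 and k<12 and z>.1005:
        k+=1; zc-=.0006
        move_l([*P,zc],feed=.03,max_force=5)
        o=observe();F=o["ft_force"][2]-f0[2];z=o["eef_pos"][2]
        if k>1: print(f"   down z {z:.4f} zc {zc:.4f} F {F:.1f}")
    if z<.1045: dropped=True
print("dropped",dropped,"y-y0",y-y0,zc)
np.save("st.npy",[y,zc])
E
python3 turn.py
```

```text
15.49 dy 0.035 z 0.1085 zc 0.1081 F 5.9 tz 0.05 False q6 0.88
15.74 dy 0.070 z 0.1084 zc 0.1081 F 5.6 tz 0.02 False q6 0.85
15.99 dy 0.105 z 0.1084 zc 0.1081 F 7.2 tz 0.06 False q6 0.81
16.24 dy 0.140 z 0.1084 zc 0.1081 F 6.1 tz 0.00 False q6 0.78
16.49 dy 0.175 z 0.1084 zc 0.1081 F 7.2 tz 0.02 False q6 0.74
16.74 dy 0.210 z 0.1084 zc 0.1081 F 7.2 tz -0.02 False q6 0.71
16.99 dy 0.245 z 0.1084 zc 0.1081 F 7.0 tz 0.01 False q6 0.67
17.24 dy 0.280 z 0.1084 zc 0.1081 F 7.5 tz 0.09 False q6 0.64
17.49 dy 0.315 z 0.1084 zc 0.1081 F 7.6 tz 0.04 False q6 0.60
17.74 dy 0.350 z 0.1083 zc 0.1081 F 7.8 tz 0.09 False q6 0.57
17.99 dy 0.385 z 0.1084 zc 0.1081 F 7.1 tz 0.04 False q6 0.53
18.24 dy 0.420 z 0.1084 zc 0.1081 F 6.2 tz 0.04 False q6 0.50
18.49 dy 0.455 z 0.1083 zc 0.1081 F 7.4 tz -0.01 False q6 0.46
18.74 dy 0.490 z 0.1084 zc 0.1081 F 6.8 tz 0.05 False q6 0.43
18.99 dy 0.525 z 0.1083 zc 0.1081 F 7.8 tz 0.03 False q6 0.39
19.24 dy 0.560 z 0.1083 zc 0.1081 F 7.8 tz 0.01 False q6 0.36
19.49 dy 0.595 z 0.1083 zc 0.1081 F 6.4 tz -0.02 False q6 0.32
19.74 dy 0.630 z 0.1082 zc 0.1081 F 8.0 tz -0.02 False q6 0.29
19.99 dy 0.665 z 0.1080 zc 0.1081 F 8.3 tz 0.03 False q6 0.25
20.24 dy 0.700 z 0.1079 zc 0.1081 F 8.4 tz 0.09 False q6 0.22
20.49 dy 0.735 z 0.1077 zc 0.1081 F 6.3 tz 0.13 False q6 0.18
20.74 dy 0.770 z 0.1075 zc 0.1081 F 5.2 tz 0.04 False q6 0.15
20.99 dy 0.805 z 0.1073 zc 0.1081 F 2.3 tz 0.12 False q6 0.11
   down z 0.1067 zc 0.1069 F 4.6
21.74 dy 0.840 z 0.1061 zc 0.1069 F 1.3 tz -0.01 False q6 0.08
   down z 0.1046 zc 0.1057 F -0.9
   down z 0.1042 zc 0.1051 F 1.0
   down z 0.1037 zc 0.1045 F 2.3
   down z 0.1032 zc 0.1039 F 1.3
   down z 0.1025 zc 0.1033 F 1.1
   down z 0.1019 zc 0.1027 F 0.3
   down z 0.1014 zc 0.1021 F 1.1
   down z 0.1008 zc 0.1015 F 1.4
   down z 0.1003 zc 0.1009 F 1.4
dropped True y-y0 0.8400000000000034 0.10087453628249679
```

```bash
python3 - <<'E'
from h import *
f0=np.load("f0.npy");P=[.5913,-.1489];y,zc=np.load("st.npy")
for i in range(4):
    st=move_l([*P,zc],feed=.03,max_force=6);hold(.1)
    o=observe();F=o["ft_force"]-f0;print(round(o["time_s"],2),o["eef_pos"].round(4),zc.round(4),F.round(1),o["tcp_rot"].round(3),st)
    if F[2]>6: break
    zc-=.0005
np.save("st.npy",[y,zc])
c,p,d=shot("wrist","wdrop.png")
E
```

```text
24.59 [ 0.5906 -0.1485  0.1002] 0.1009 [0.7 4.7 1.6] [-1.586  1.569  2.673] False
24.94 [ 0.5907 -0.1485  0.0999] 0.1004 [0.5 4.8 3.5] [-1.615  1.569  2.644] False
25.29 [ 0.5907 -0.1486  0.0999] 0.0999 [-0.4  4.3  5.9] [-1.58   1.569  2.679] False
25.64 [ 0.5908 -0.1486  0.0997] 0.0994 [-1.5  4.5  6.8] [-1.579  1.569  2.681] False
```

View pics/wdrop.png

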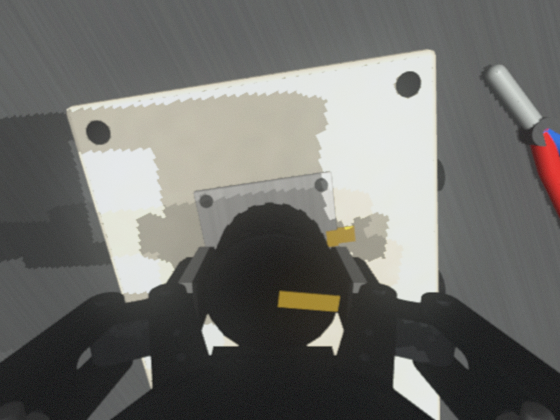

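```bash
cat > screw.py <<'E'
from h import *
import sys
f0=np.load("f0.npy");P=[.5910,-.1487];y,zc=np.load("st.npy")
y1=y if len(sys.argv)<2 else float(sys.argv[1]); 
o=observe();F=o["ft_force"][2]-f0[2]
while y1-y<1.6:
    y-=.04
    if F<3.: zc-=.0003
    if F<0: zc-=.0003
    if F>8: zc+=.0002
    st=move_l([*P,zc],feed=.05,rotation=[0,np.pi/2,y],max_force=9)
    o=observe();f=o["ft_force"]-f0;F=f[2];z=o["eef_pos"][2]
    print(f"{o['time_s']:.2f} dy {y1-y:.3f} z {z:.4f} zc {zc:.4f} F {f.round(1)} tz {o['torque'][2]:.2f} {st} op {o['opening']:.4f}")
    if st or F>14 or F<-12 or abs(o['torque'][2])>.6: print("stop");break
np.save("st.npy",[y,zc]);print(y1)
E
python3 screw.py
```

```text
25.94 dy 0.040 z 0.0997 zc 0.0994 F [-2.7  4.   7.5] tz -0.08 False op 0.0541
26.19 dy 0.080 z 0.0996 zc 0.0994 F [-2.9  3.9  7.6] tz -0.00 False op 0.0544
26.44 dy 0.120 z 0.0995 zc 0.0994 F [-4.5  3.9  7.7] tz 0.03 False op 0.0545
26.69 dy 0.160 z 0.0994 zc 0.0994 F [-4.5  3.1  8.5] tz 0.09 False op 0.0541
26.94 dy 0.200 z 0.0994 zc 0.0996 F [-3.3  5.   7.1] tz 0.07 False op 0.0543
27.19 dy 0.240 z 0.0994 zc 0.0996 F [-4.4  4.6  7.6] tz 0.06 False op 0.0540
27.44 dy 0.280 z 0.0993 zc 0.0996 F [-3.   3.3  6.7] tz 0.06 False op 0.0543
27.69 dy 0.320 z 0.0993 zc 0.0996 F [-1.1  3.2  5. ] tz 0.05 False op 0.0542
27.94 dy 0.360 z 0.0991 zc 0.0996 F [-2.   4.2  3.9] tz 0.08 False op 0.0544
28.19 dy 0.400 z 0.0990 zc 0.0996 F [-1.1  4.7  1.9] tz 0.01 False op 0.0543
28.44 dy 0.440 z 0.0988 zc 0.0993 F [-0.3  5.   3.1] tz 0.03 False op 0.0541
28.69 dy 0.480 z 0.0987 zc 0.0993 F [-0.2  4.2  3.2] tz 0.00 False op 0.0543
28.94 dy 0.520 z 0.0985 zc 0.0993 F [-1.3  4.5  2.5] tz 0.04 False op 0.0543
29.19 dy 0.560 z 0.0983 zc 0.0990 F [0.2 4.  1.8] tz 0.06 False op 0.0545
29.44 dy 0.600 z 0.0981
[... 1259 characters left out ...]
.69 dy 1.280 z 0.0962 zc 0.0962 F [1.2 0.6 6.9] tz -0.17 False op 0.0542
33.94 dy 1.320 z 0.0962 zc 0.0962 F [1.4 1.7 6.6] tz -0.22 False op 0.0543
34.19 dy 1.360 z 0.0962 zc 0.0962 F [0.6 1.6 8.1] tz -0.22 False op 0.0539
34.44 dy 1.400 z 0.0963 zc 0.0964 F [0.6 1.5 4.7] tz -0.19 False op 0.0544
34.69 dy 1.440 z 0.0963 zc 0.0964 F [1.5 1.2 5.4] tz -0.09 False op 0.0545
34.94 dy 1.480 z 0.0962 zc 0.0964 F [1.5 0.6 5.1] tz -0.09 False op 0.0543
35.19 dy 1.520 z 0.0963 zc 0.0964 F [-0.2  0.2  5.6] tz -0.15 False op 0.0540
35.44 dy 1.560 z 0.0963 zc 0.0964 F [-0.3 -0.5  4.7] tz -0.11 False op 0.0539
35.69 dy 1.600 z 0.0963 zc 0.0964 F [-0.2 -0.8  3.7] tz -0.02 False op 0.0543
-2.022339973270697
```

```bash
python3 - <<'E'
from held import *
c,p,d=shot("wrist","wend.png");o=observe();held(c,p,o["eef_pos"]);print("yaw",np.load("st.npy")[0]*57.2958,o["time_s"])
gripper_to(.078);hold(.2);P=o["eef_pos"]
move_l([.591,-.1487,.25],feed=.12);hold(.3)
c,p,d=shot("wrist","wfin.png");shot("top","tfin.png");o=observe();print(o["time_s"],o["ft_force"]-np.load("f0.npy"))
W=cloud(c,d);q=W[(np.hypot(W[...,0]-.5912,W[...,1]+.149)<.024)];q=q[(q[:,2]>.11)&(q[:,2]<.15)];A=np.c_[q[:,:2]-[.5912,-.149],np.ones(len(q))];print("top fit",np.linalg.lstsq(A,q[:,2],rcond=None)[0],len(q))
m=((W[...,2]>.118)&(W[...,2]<.14)&(np.hypot(W[...,0]-.5912,W[...,1]+.149)<.05))
cn=max(cv2.findContours(m.astype(np.uint8),0,2)[0],key=cv2.contourArea)
w=np.array([plane(c,*k,.127)[:2] for k in cn[:,0]]).astype(np.float32);print(cv2.minEnclosingCircle(w))
h=cv2.cvtColor(p,cv2.COLOR_RGB2HSV)
for ce,s,mm in blobs(cv2.inRange(h,(12,110,70),(38,255,255)),40): 
    print(ce,s[4],plane(c,*ce,.127)[:2])
# second cap for reference
E
```

```text
stripe blob [308.47 300.77] [ 0.58259536 -0.16196895  0.12728695] line deg -122.85444 from tcp deg -122.27941258976995 0.015517354736725827 lat off 0.00015573257931579144 extents [0.00363798 0.02749523]
yaw -207.54486664052328 35.7417
38.1333 [ 0.53977387 -0.64422913  0.83386366]
top fit [-0.00102988 -0.00020078  0.12626295] 2331
((0.5907135605812073, -0.1505325436592102), 0.028419123962521553)
[398.55 128.12] 130 [ 0.59705436 -0.2688511 ]
[264.6  152.02] 121 [ 0.63038737 -0.16344743]
[438.22 164.87] 277 [ 0.55375132 -0.28727922]
[ 81.51 210.41] 419 [0.65964498 0.0013187 ]
[289.02 202.87] 229 [ 0.58216632 -0.16177494]
```

View pics/wfin.png

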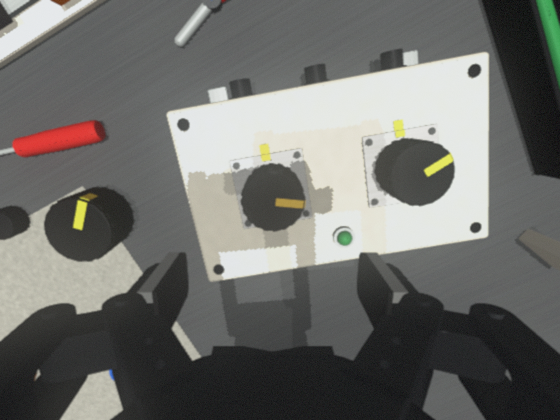

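View pics/tfin.png

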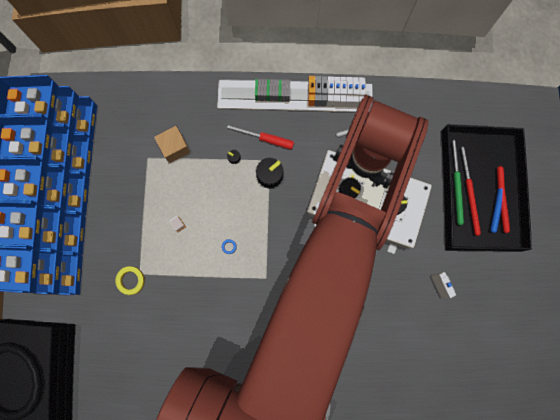

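```bash
python3 - <<'E'
from h import *
c,p,d=shot("wrist");W=cloud(c,d)
for n,x,y in(("job",.5907,-.1500),("other",.5525,-.274)):
    m=(np.hypot(W[...,0]-x,W[...,1]-y)<.02)&(W[...,2]>.11);q=W[m];print(n,np.median(q[:,2]),len(q),q.mean(0))
for n,mx in(("flange",(np.hypot(W[...,0]-.5912,W[...,1]+.149)<.034)&(W[...,2]<.09)&(W[...,2]>.078)),("lid near",(np.hypot(W[...,0]-.57,W[...,1]+.21)<.012)&(W[...,2]<.09)&(W[...,2]>.07))):
    print(n,np.median(W[mx][:,2]),mx.sum())
print(observe()["time_s"])
E
```

```text
job 0.33176732499895933 9823 [ 0.59931574 -0.15440802  0.29928893]
other 0.12631832345204846 1733 [ 0.55279245 -0.27411523  0.12633261]
flange 0.08227118528531802 720
lid near 0.07931299279402992 443
38.1833
```

```bash
python3 - <<'E'
from h import *
hold(.3);job_done();print(observe()["time_s"])
E
```

```text
the job is handed in; nothing more can be done
the job is handed in; nothing more can be done
```

I picked up the middle-sized cap and set it on the rim with its stripe about 62° clockwise of the mark. Under about 7 N I turned it back 0.84 rad, where it dropped into the thread. I then screwed it clockwise 1.6 rad, released it, raised the gripper clear and handed the job in shortly after 38 s. No verdict was reported.

**Seating:** The top of the cap measures 44.0 mm above the flange, and within 0.1 mm of the height of the already closed cap next to it. The top is level to about 0.001 rad, and its centre is about 1.6 mm from the port axis I measured, with calibration good to about 2 mm.

**Force:** The vertical force on the tool stayed below about 9 N at every reading. The sideways force stayed below about 6 N.

**Other objects:** In the last top picture, the ring, relay, breaker, tape, carton and screwdriver look unmoved. The arm hid most of the pliers, but it never went near them.

**What disagreed:**
- **No tight stop:** I felt none past home. The height stopped changing about 1.0 rad after the drop, but the cap kept turning freely (up to about 0.2 N m, without slipping in the gripper) until I stopped at 1.6 rad. By the task's figures it should have gone tight by about 1.55 rad.
- **Gradual drop:** The cap sank about 2 mm over the last 0.2 rad before dropping in.

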